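# Clamp the block with the jig's draw latch

### The arm

A 6-joint arm with a two-finger parallel gripper is mounted at the origin on a cart in front of the work surface, level with it; the furniture and walls round the work are solid. World frame = base frame: x ahead of the robot, y to its left, z up, the work surface at z = 0. Lengths are in mm, angles in rad, forces in N, time in s.
With the tool pointing down it reaches from about 400 to 925 mm from the base axis. Payload 12.5 kg.
Tool frame: the origin (TCP) lies at the very end of the fingers, on their centre line; the grasp point (between the pads) lies 19 mm behind it; z points along the fingers, y is the line along which they close (so a half turn about z gives the same grasp; the last joint's range is limited). The gripper opens to 95 mm and grips with 3 to 60 N. Pads are 20 mm wide; open, the fingers measure 119 mm over their backs; the gripper's body (75 mm by 180 mm) begins 59 mm behind the grasp point.
Start: joints at [-1.307, 0.491, 1.559, -0, 1.092, -0.106], TCP at [225.917, -582.759, 214.661] pointing down, gripper open.
Joint ranges: [-3.1, 3.1], [-0.84, 2.19], [0.05, 2.79], [-1.13, 4.28], [0.06, 2.93], [-2.69, 2.69]. Speed limits (rad/s): [2.22, 2.22, 2.79, 3.14, 3.14, 3.14].

### API

Orientations are given as [roll, pitch, yaw] about the fixed x, y, z axes, in that order (R = Rz(yaw) Ry(pitch) Rx(roll)).
In Python, from cell import state, read_camera, camera_info, job_done gives the robot as it stands.
- The arm moves only by the shell command python3 -m handwheel 'ROWS'. ROWS is a JSON list of rows, 1 to 5 of them, each of 5 numbers: dx, dy, dz in fractions of the full range, 1 being 0.5 m, then a turn about the tool's z in shares of 4 rad (1.0 is 4 rad), then the opening from 0.0 (shut) to 1.0 (fully open); each row is the pose to reach, as a shift and turn from the pose commanded when the command began, along the tool's axes at that moment; what a row does not reach only later rows make up. A row lasts 1/12 s, in which the tool goes at most 41.7 mm and 0.125 rad, less where a joint would pass 70% of its speed; a pose out of reach is approached as far as the arm can. The fingers move at their own pace and stop on an object; the grip force is fixed at half the most. Time passes only in rows, so rows that do not move let the fingers close. It prints the time, the measured TCP pose, the force, the opening and the grip force at its end. Shift and turn numbers lie between -1 and 1, and a call with a number outside is refused. Input that does not fit is refused with a message, and nothing moves.
- state(): the state, without advancing time (a new reading comes with each control period).
- read_camera(name): name is "scene" or "top" or "wrist"; returns (picture, depth): 384x512x3 uint8, red, green, blue; 384x512 float32, mm along the optical axis (not along the pixel's ray), 0 where there is no reading.
- camera_info(name): a dict with "vertical_fov" (degrees; the focal length in pixels is half the picture's height over the tangent of half this angle, whatever the lens; pixels are square), "cx", "cy" (the principal point, pixels), "dist_coeffs" ([k1, k2, p1, p2, k3] as OpenCV has them; the pictures are not rectified), "origin" and "attitude" of the camera in the world. Camera axes: x right, y down, z forward; pixel columns grow to the right and rows downward; lengths in mm; the calibration is good to about 2 mm. A picture is of the moment at which its call begins: read the wrist's pose just before it. camera_info takes no time and is no camera call; for the wrist camera it gives the pose at the moment of the call.
- job_done(): hands the job in; it is judged then, once.
The state is a dict: "t": time; "joints": joint angles; "qvel": joint speeds; "tau": joint torques, N m; "eef_pos": TCP position; "tcp_rot": TCP orientation; "ft_force": force on the tool from outside, world axes, zero at the start; "moment": the same for the moment, N m; "opening": opening from 0.0 (shut) to 1.0 (fully open); "grip_force": force on a finger pad.
Only numpy, scipy, OpenCV 4.12 (cv2) and the standard library are available. Lean on these libraries where they do the work, as an engineer would, in place of code of your own. Each camera call takes 0.05 s, during which the arm holds its last target. There are 200 camera calls.

### The job

Clamp the hardwood block in the jig with its draw latch: hook the bail's cross bar into the keeper on the sliding frame, under the hook's lip, then push the lever over past centre until it is fully home and stays there by itself. Work by feel and do not force the lever, and leave the tools lying round the jig where they are.

Things in the scene. Friction and masses are not known exactly. Their poses are not given: they have to be found in the camera images.
- clamp_jig: Plywood jig fixed to the bench, board 345 x 150 x 18 mm. Origin on the bench under the lever's pivot; x runs along the board from latch to block, y across, z up; the board spans x -105 to 240 mm. The lever's pivot axis is along y at x 0, z 45 mm. A wooden frame slides along x on the board with 3 N of friction; it carries the steel keeper at its near end and a jaw beyond the block.
- seat (a point): Fixed point of the jig (its axes) at x 80, z 45 mm: the seated cross bar's centre when the block is just clamped. The frame with the keeper stands out from there towards +x by s = 1.5 to 14 mm, not measured: find it by feel or by eye. Cross bar seated in the keeper: centre s beyond this point, same height, against the post.
- mouth (a point): Fixed point of the jig (its axes) at x 89.5, z 58 mm: middle of the pocket's mouth if s were 0. Keeper, 22 mm wide in y, all shifted by s: post; lip on it overhanging 7 mm towards +x, between z 52 and 58; pocket open from above, 11 mm in x (x 84 to 95), floor z 42, which reaches under the lip to the post; back step behind, 19 mm in x (95 to 114), top z 56.
- handle (a point): On the lever's flat steel handle with its dark plastic grip, 29 mm wide, 9 mm thick at the grip. This point lies on the pivot axis, in the lever's axes: z points to the handle's tip (grip 62 to 96 mm from the pivot); x is the normal of the pushed face, which faces the keeper when the lever is upright. The bail is hinged on the lever 30 mm from the pivot.
- lever (a joint): Lever angle, rad: 0 upright, negative leaning to the keeper, positive swung away from it. Centre is at about 1.57; the stop, fully home, at 1.693. It stays where it is left (0.06 N m). With the bail hooked it resists from about 1.1 on, some 5 N at the grip, and is drawn to its stop past centre.
- barrel (a point): Centre of the small steel barrel (14 mm diameter, 16 mm long along y) on the bail's pull tab, to be gripped from above by its two ends; it can turn about y in the grip. Site axes = bail axes: x from the bail's hinge to the cross bar, y across, z up. The barrel is 12 mm (x) beyond and 36 mm (z) above the cross bar's centre.
- cross_bar (a point): Centre of the bail's cross bar, 6 mm in diameter, along y. The bail is a loop of steel rod 49 mm wide, 106 mm long from its hinge on the lever to the cross bar. Its hinge is stiff (0.05 N m) and it stays where it is left, so a bar that is not under the lip is lifted out when the lever swings.
- hardwood_block: Loose hardwood block, 50 x 85 x 40 mm, lying on the jig's board between fence and jaw with a little play. Origin under its centre. The jaw's springy pad yields 12 N/mm.
- fence: Fixed wooden fence of the jig, 12 (x) x 100 x 37 mm, against which the block is clamped. Origin under its centre, on the board, at the jig's x 136 mm.
- carpenter_pencil: Flat red pencil, 156 mm, bystander.
- tape_measure: Yellow and black tape measure, 86 x 38 x 70 mm, bystander.
- sanding_block: Sanding block, 64 x 110 x 35 mm, bystander.
Not all that is in view belongs to the job. Leave any blue look-alike of the hardwood_block alone.

How it is judged:
By the outcome, as a careful person would: the job done as asked, in the order asked, and still so for the second after the job is handed in, with the robot touching nothing.
It also fails if it takes over 67 s, if anything falls off the work surface, if the arm or the gripper's body presses on something with over 40 N, if the wrist force passes 120 N, or if a joint passes its speed limit or range.

## Working session

There is one attempt and no reset: what is moved stays moved. The work goes in short steps, Python scripts to look and compute and a shell command to move; the robot and the scene stay as the last step left them, time stands still between calls to the robot, and variables do not carry over. Pictures are saved under pics/ and viewed, at most 10 in all, crops included, and the job is handed in when it is done.

```bash
mkdir -p pics; ls; cat > h.py <<'E'
import numpy as np,cv2
from cell import state,read_camera,camera_info
from scipy.spatial.transform import Rotation as R
def grab(n):
    i=camera_info(n);p,d=read_camera(n);return i,p,d
def K(i,h=384):
    f=h/2/np.tan(np.radians(i["vertical_fov"])/2)
    return np.array([[f,0,i["cx"]],[0,f,i["cy"]],[0,0,1]])
def Rc(i):
    a=np.array(i["attitude"],float)
    return a if a.shape==(3,3) else R.from_euler('xyz',a).as_matrix()
def ray(i,uv):
    u=cv2.undistortPoints(np.array(uv,float).reshape(-1,1,2),K(i),np.array(i["dist_coeffs"],float)).reshape(-1,2)
    return np.c_[u,np.ones(len(u))]
def onplane(i,uv,z):
    d=ray(i,uv)@Rc(i).T;o=np.array(i["origin"],float)
    return o+d*((z-o[2])/d[:,2])[:,None]
def bydepth(i,uv,d):
    return np.array(i["origin"])+(ray(i,uv)*np.array([d[int(v),int(u)] for u,v in uv])[:,None])@Rc(i).T
E
python3 - <<'E'
from h import *
import pickle
for n in("top","scene"):
    i,p,d=grab(n);print(n,i)
    cv2.imwrite(f"pics/{n}0.png",cv2.resize(p[:,:,::-1],(800,600)) )
    pickle.dump((i,p,d),open(n+"0.pkl","wb"))
print(state())
E
```

```text
pics
top {'vertical_fov': 57.881584557550795, 'cx': 262.786667870831, 'cy': 194.96017260188327, 'dist_coeffs': array([-0.05387244,  0.        ,  0.        ,  0.        ,  0.        ]), 'origin': array([466.68479399,  12.24647194, 989.61005418]), 'attitude': array([-3.02912166e+00, -1.39515458e-03, -1.58621549e+00])}
scene {'vertical_fov': 55.70318595096485, 'cx': 261.51582243769906, 'cy': 193.7264293552519, 'dist_coeffs': array([-0.02729863,  0.        ,  0.        ,  0.        ,  0.        ]), 'origin': array([ 175.81875605,  642.45408088, 1014.48159979]), 'attitude': array([-2.46518526e+00,  1.66261124e-03, -2.58363300e+00])}
{'t': 0.1, 'joints': array([-1.30660702e+00,  4.91481816e-01,  1.55939882e+00, -1.74258485e-06,
        1.09171053e+00, -1.05594987e-01]), 'qvel': array([ 0.00033688, -0.00315391, -0.00016301,  0.00104238, -0.00017676,
        0.00069522]), 'tau': array([ 1.46608414e-03, -6.13623977e+01, -2.58607346e+01,  6.93923375e-02,
        4.70605516e-02, -6.85111922e-05]), 'eef_pos': array([ 225.8490774 , -582.52756149,  214.12748695]), 'tcp_rot': array([-3.14059955e+00, -1.03704458e-04,  3.69785050e-01]), 'ft_force': array([ 0.47122149,  0.14184411, -0.64739118]), 'moment': array([-0.02101996, -0.0159369 ,  0.02508281]), 'grip_force': 0.0, 'opening': 1.001167931454213}
```

View pics/top0.png

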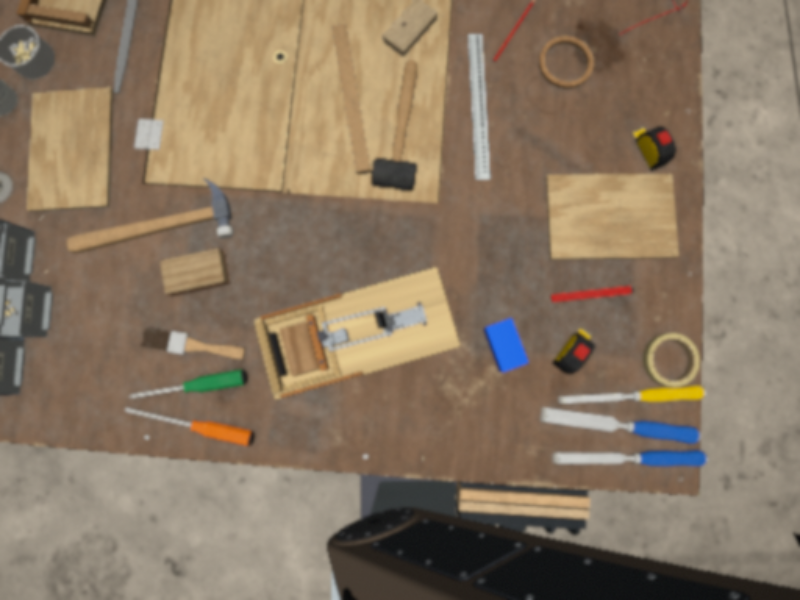

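View pics/scene0.png

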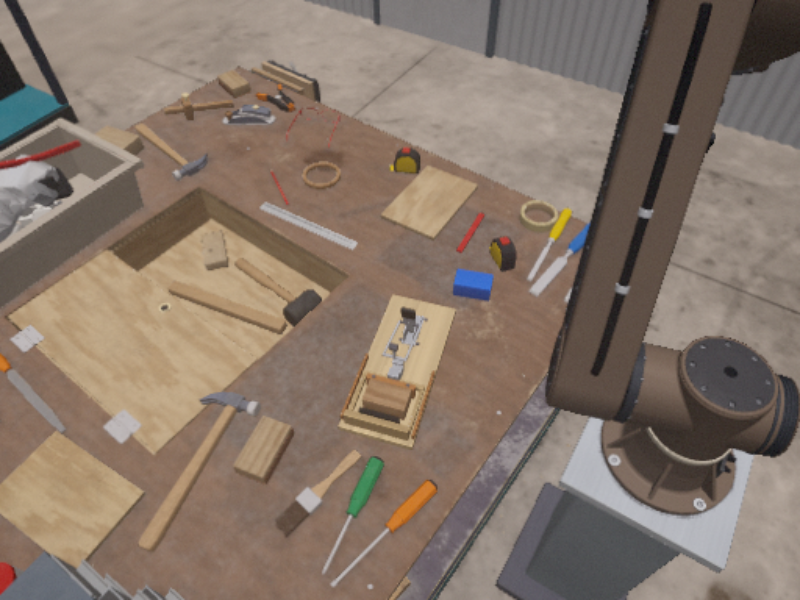

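The jig lies at top view (255–459, 268–397) in 800x600 pixels. The wooden block is at (300,345), and the lever and bail are at (320–425, 305–350). The blue look-alike is at (505,345) and stays where it is. Next I'll measure the board corners and look at an enlarged crop.

```bash
python3 - <<'E'
from h import *
import pickle
i,p,d=pickle.load(open("top0.pkl","rb"))
s=.64
c=np.array([[256,319],[437,268],[459,345],[278,397]])*s
P=onplane(i,c,18);print(P.round(1))
print([np.linalg.norm(P[k]-P[k-1]).round(1) for k in range(4)])
a=p[165:260,160:300,::-1];b,q,e=pickle.load(open("scene0.pkl","rb"))
cv2.imwrite("pics/topc.png",cv2.resize(a,(770,522),interpolation=cv2.INTER_CUBIC))
cv2.imwrite("pics/scc.png",cv2.resize(q[185:285,215:295,::-1],(480,600),interpolation=cv2.INTER_CUBIC))
E
```

```text
[[554.6 288.5  18. ]
 [642.6 -39.8  18. ]
 [502.4 -76.2  18. ]
 [414.9 247.2  18. ]]
[np.float64(145.6), np.float64(339.9), np.float64(144.9), np.float64(335.1)]
```

View pics/topc.png

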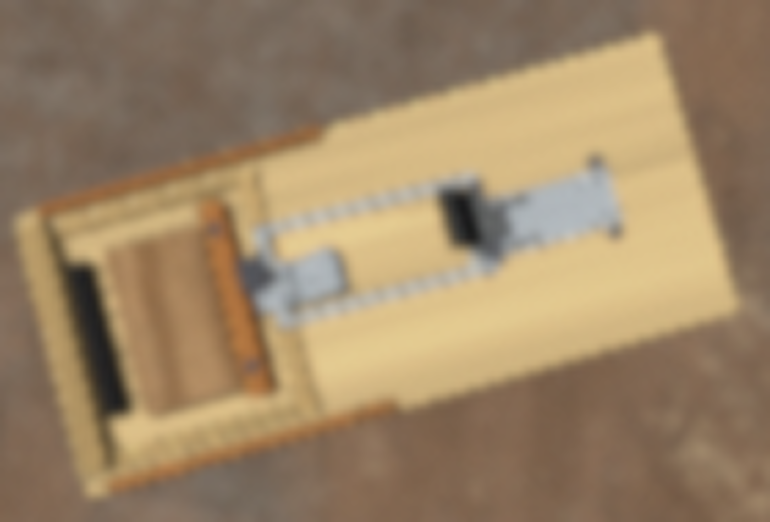

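View pics/scc.png

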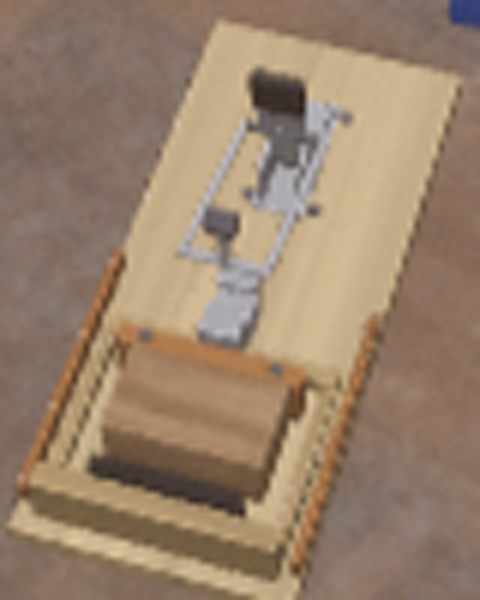

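The top crop shows the bail as a white loop from the grip at (462,215) to the keeper area at (255–345, 270). In the scene crop the barrel stands at (220,220), just short of the keeper at (230,310). The lever is near upright. I'm moving the wrist camera over the jig.

The manual's scale: shifts go in shares of 0.5 m and turns go in shares of 4 rad. Converting my numbers, -145 mm is -0.29, 140 mm is 0.28, -0.37 rad is -0.0925.

```bash
python3 -m handwheel '[[0.08, -0.08, -0.06, -0.02, 1], [0.16, -0.16, -0.08, -0.04, 1], [0.22, -0.23, -0.1, -0.06, 1], [0.28, -0.29, -0.12, -0.08, 1], [0.28, -0.29, -0.12, -0.0925, 1]]'
cat >> h.py <<'E'
def go(P,yaw=None):
    s=state();r=R.from_euler('xyz',s["tcp_rot"]);d=np.array(P,float)-s["eef_pos"]
    print("tool d",(r.inv().apply(d)).round(1),"turn",None if yaw is None else round(-(yaw-s["tcp_rot"][2]),3))
E
python3 -c "
from h import *
go([523,110,300],1.83);i=camera_info('wrist');print(i,state()['eef_pos'])"
```

```text
t: 0.52
eef_pos: [303.1, -397.8, 274.1]
tcp_rot: [-3.141, -0.0, 0.744]
ft_force: [0.5, 0.2, 0.7]
opening: 1.001
grip_force: 0.0
tool d [ 505.6 -224.8  -25.7] turn -1.086
{'vertical_fov': 64.21045629657803, 'cx': 258.7473026120896, 'cy': 197.94281980435315, 'dist_coeffs': array([-0.07002289,  0.        ,  0.        ,  0.        ,  0.        ]), 'origin': array([ 351.48691751, -351.67819557,  443.47721121]), 'attitude': array([ 2.90489054e+00,  1.26082558e-03, -8.26875570e-01])} [ 303.09475126 -397.76741263  274.09251344]
```

Scaled: 185 mm is 0.37, 150 mm is 0.3, -0.5 rad is -0.125.

```bash
python3 -m handwheel '[[0.08, -0.036, 0, -0.025, 1], [0.16, -0.072, 0, -0.05, 1], [0.23, -0.104, 0, -0.075, 1], [0.3, -0.136, 0, -0.1, 1], [0.37, -0.166, 0, -0.125, 1]]'
python3 -c "
from h import *
go([533,88,240],1.83)"
```

```text
t: 0.93
eef_pos: [383.7, -211.5, 274.0]
tcp_rot: [3.142, 0.0, 1.245]
ft_force: [1.0, -1.1, 0.6]
opening: 1.001
grip_force: 0.0
tool d [331.6  45.4  33.9] turn -0.585
```

Scaled: 200 mm is 0.4, 160 mm is 0.32, -0.585 rad is -0.1463.

```bash
python3 -m handwheel '[[0.08, 0.01, 0.008, -0.03, 1], [0.16, 0.02, 0.016, -0.06, 1], [0.24, 0.03, 0.024, -0.09, 1], [0.32, 0.04, 0.032, -0.12, 1], [0.4, 0.054, 0.04, -0.1463, 1]]'
python3 -c "
from h import *
go([533,88,240],1.83)"
```

```text
t: 1.35
eef_pos: [474.3, -31.1, 253.8]
tcp_rot: [-3.141, 0.0, 1.831]
ft_force: [0.3, -1.0, 0.7]
opening: 1.0
grip_force: 0.0
tool d [100.   87.4  13.7] turn 0.001
```

Scaled: 100 mm is 0.2, 90 mm is 0.18.

```bash
python3 -m handwheel '[[0.06, 0.054, 0.008, 0, 1], [0.12, 0.108, 0.016, 0, 1], [0.18, 0.16, 0.028, 0, 1], [0.2, 0.174, 0.028, 0, 1], [0.2, 0.174, 0.028, 0, 1]]'
python3 - <<'E'
from h import *
import pickle
i,p,d=grab("wrist");pickle.dump((i,p,d),open("w1.pkl","wb"))
cv2.imwrite("pics/w1.png",cv2.resize(p[:,:,::-1],(800,600),interpolation=cv2.INTER_CUBIC))
E
```

```text
t: 1.77
eef_pos: [533.6, 87.8, 239.0]
tcp_rot: [-3.14, -0.0, 1.828]
ft_force: [0.4, -0.2, -0.3]
opening: 1.001
grip_force: 0.0
```

View pics/w1.png

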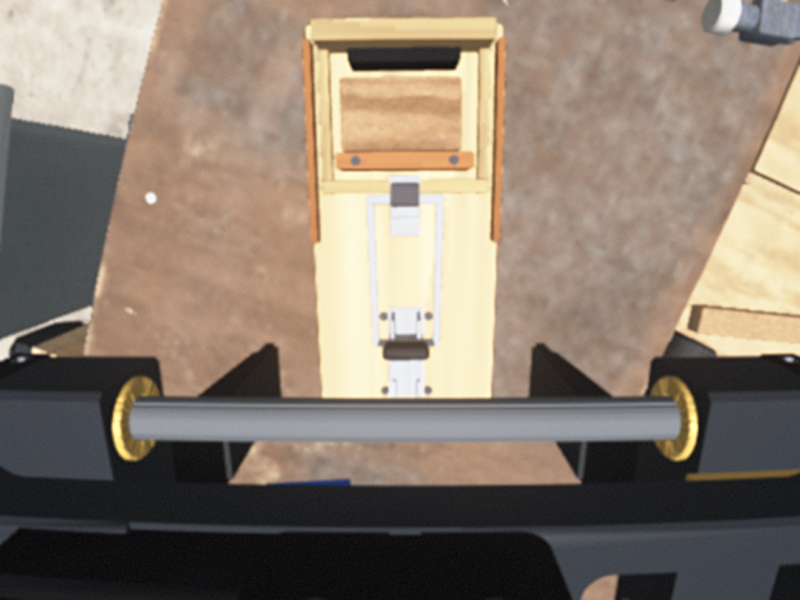

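The wrist view shows the barrel at (405,193), the cross bar at row ~200 (cols 370–440), the keeper at (405,215) and the lever's grip at (405,350). The wooden block at (400,115) is the right one, because it sits between the fence and the jaw. Next is depth in jig axes.

```bash
cat >> h.py <<'E'
O=np.array([546.1,39.7,0]);A=1.833
def jig(P):
    return R.from_euler('z',-A).apply(np.array(P)-O)
E
python3 - <<'E'
from h import *
import pickle
i,p,d=pickle.load(open("w1.pkl","rb"))
J=lambda u,v:jig(bydepth(i,[(u,v)],d))[0].round(1)
for v in range(112,240,2): print(v,J(259,v),J(238,v)[[0,2]],p[v,259])
print("board L/R edges",[jig(onplane(i,[(x*.64,300*.64)],18))[0].round(1) for x in(318,495)],[jig(onplane(i,[(x*.64,380*.64)],18))[0].round(1) for x in(320,493)])
print("fence near",J(225,104),J(290,104))
E
```

```text
112 [130.8  -1.3  54.3] [132.5  16.7] [243 235 225]
114 [128.6  -1.3  56.3] [130.   17.2] [236 239 243]
116 [126.4  -1.3  55.9] [127.2  30.9] [200 201 206]
118 [122.5  -1.4 141.1] [124.9  31.5] [123 116 117]
120 [120.7  -1.3 144.6] [122.5  31.7] [131 124 128]
122 [119.1  -1.3 143.3] [120.2  30.8] [134 128 133]
124 [117.4  -1.3 144.3] [117.9  16.7] [133 127 131]
126 [115.8  -1.3 145.2] [115.7 102.6] [135 127 132]
128 [114.1  -1.3 144. ] [113.8 102.9] [133 124 128]
130 [112.4  -1.3 142.4] [111.9 101.3] [124 114 115]
132 [110.7  -1.3 141.2] [109.9 100. ] [191 190 195]
134 [106.1  -1.2  41.5] [108.  101.1] [240 241 245]
136 [103.8  -1.2  41.1] [106.   99.7] [239 240 243]
138 [101.5  -1.2  40.9] [104.   99.5] [233 234 237]
140 [99.9 -1.2 57.8] [102.   99.2] [238 239 242]
142 [97.7 -1.2 58. ] [100.   98.3] [238 240 243]
144 [95.5 -1.2 58.2] [98.  98.2] [237 239 241]
146 [93.2 -1.2 57. ] [96.  97.6] [237 238 241]
148 [90.9 -1.2 57.6] [93.9 96.6] [236 237 241]
150 [88.7 -1.2 57.5] [91.9 95.8] [238 233 228]
152 [83.1 -1.1 19.1] [89.9 96.4] [251 241 204]
154 [80.2 -1.1 15.8] [87.8 95.4] [252 2
[... 1504 characters left out ...]
 91  84]
220 [ 28.4  -0.9 130.2] [-7.5 16.9] [77 61 52]
222 [ 28.2  -0.9 135.8] [-10.1  17.5] [79 68 58]
224 [ 27.5  -0.9 139.5] [-13.4  16.3] [98 87 81]
226 [ 25.1  -0.9 138.2] [-16.1  16.6] [107  96  93]
228 [ 23.2  -0.9 138.3] [-18.7  17.3] [95 84 79]
230 [-20.9  -0.7  19.5] [-21.3  17.9] [151 149 150]
232 [-23.3  -0.6  20.7] [-24.5  17. ] [237 238 242]
234 [-26.4  -0.6  19.8] [-27.8  15.9] [237 239 242]
236 [-29.   -0.6  20.5] [-30.3  16.7] [237 239 242]
238 [-31.9  -0.6  20.6] [-32.9  17.6] [236 239 242]
board L/R edges [array([31.3, 71.8, 18. ]), array([ 30.7, -76.6,  18. ])] [array([-40.2,  73.5,  18. ]), array([-40.9, -77.8,  18. ])]
fence near [139.6  36.2  57.6] [139.3 -35.8  56.1]
```

```bash
python3 - <<'E'
from h import *
import pickle
i,p,d=pickle.load(open("w1.pkl","rb"))
J=lambda u,v:jig(bydepth(i,[(u,v)],d))[0].round(1)
for v in range(92,114): print(v,J(235,v)[[0,2]],J(288,v)[[0,2]],p[v,235],onplane(i,[(235,v)],55) [0] is None or jig(onplane(i,[(235,v)],55))[0,0].round(1))
for v in (126,136,144,104):
  r=[u for u in range(200,320)]; print(v,[ (u,J(u,v)[1],J(u,v)[2]) for u in r if abs(d[v,u]-d[v,u-1])>8])
for v in range(8,30,2): print(v,J(259,v),p[v,259])
print(jig([i['origin']]), jig([state()['eef_pos']]))
E
```

```text
92 [152.2  58.7] [152.1  56.5] [204 158 117] 152.5
93 [151.2  57.4] [150.9  58.2] [200 157 113] 151.5
94 [150.1  58.5] [149.9  58.2] [198 154 112] 150.4
95 [149.2  56.9] [148.9  57. ] [185 143 105] 149.3
96 [148.1  56.3] [148.4  50.3] [171 128  91] 148.3
97 [147.4  52.7] [147.   54.5] [195 137  92] 147.2
98 [146.2  54.4] [145.9  54.9] [227 159 102] 146.1
99 [145.1  54.8] [144.9  54.2] [235 171 113] 145.0
100 [144.   54.6] [143.7  55.6] [234 171 113] 144.0
101 [142.9  55.1] [142.6  56.2] [234 172 114] 142.9
102 [141.9  54.4] [141.5  56.5] [232 168 110] 141.8
103 [140.7  55.3] [140.5  54.4] [232 169 110] 140.7
104 [139.7  54.9] [139.3  56.4] [232 168 110] 139.7
105 [138.5  55.9] [138.4  54.1] [231 166 109] 138.6
106 [137.6  53.7] [137.2  55.2] [233 167 109] 137.5
107 [136.5  54.1] [136.2  53.9] [215 148  95] 136.4
108 [135.5  50.7] [135.7  42.5] [163 112  74] 135.3
109 [135.6  28.1] [135.8  16.5] [196 164 122] 134.2
110 [134.9  17.2] [134.6  16.6] [251 239 191] 133.1
111 [133.7  16.6] [133.4  17.5] [254 246 211] 132.1
112 [132.5  17.1] [132.2  16.2] [252 245 211] 131.0
113 [131.3  16.5
[... 935 characters left out ...]
64(-31.6), np.float64(16.5))]
104 [(206, np.float64(62.1), np.float64(29.2)), (215, np.float64(47.9), np.float64(53.3)), (304, np.float64(-56.9), np.float64(17.5)), (313, np.float64(-68.2), np.float64(16.5))]
8 [258.4  -1.9  -1.2] [164 139 120]
10 [256.   -1.9  -0.9] [161 133 111]
12 [235.6  -1.8  53.3] [234 204 150]
14 [233.2  -1.8  54.4] [240 219 163]
16 [231.5  -1.8  53.4] [240 219 165]
18 [229.4  -1.8  53.5] [235 210 157]
20 [227.3  -1.8  53.7] [229 201 148]
22 [225.3  -1.8  53.6] [233 206 153]
24 [223.6  -1.7  52.7] [207 174 124]
26 [222.4  -1.7  49.6] [112  92  66]
28 [223.4  -1.7  39.2] [113  93  66]
[[116.87871525  -1.48987097 408.44672748]] [[ 48.35419492   0.58549393 239.30216613]]
```

The fence centre should be at x 136 but measures 141.4, so I correct the origin by 5.4 mm in x and −1.4 mm in y. The keeper lip edge then gives s ≈ 11.5 mm, and the barrel is near (111, 0, 137). Descending to grip it.

Scaled: 116 mm is 0.232, 100 mm is 0.2.

```bash
cat >> h.py <<'E'
O=O+R.from_euler('z',A).apply([5.4,-1.4,0])
def tcp(): 
    s=state();print("jig tcp",jig([s["eef_pos"]])[0].round(1),"F jig",R.from_euler('z',-A).apply(s["ft_force"]).round(1),"M",s["moment"].round(2),"op",round(float(s["opening"])*95,1),"grip",s["grip_force"],"t",s["t"])
E
python3 -m handwheel '[[0.068, 0.002, 0.04, 0, 1], [0.136, 0.004, 0.09, 0, 1], [0.136, 0.004, 0.16, 0, 1], [0.136, 0.004, 0.2, 0, 1], [0.136, 0.004, 0.232, 0, 1]]'
python3 -c "
from h import *
tcp()"
```

```text
t: 2.23
eef_pos: [516.9, 150.5, 122.4]
tcp_rot: [-3.14, 0.0, 1.825]
ft_force: [0.7, -0.1, -0.3]
opening: 1.0
grip_force: 0.0
jig tcp [109.2   0.9 122.4] F jig [-0.2 -0.6 -0.3] M [-0.05 -0.15 -0.05] op 95.0 grip 0.0 t 2.2333
```

```bash
python3 -m handwheel '[[0, 0, 0, 0, 0.5], [0, 0, 0, 0, 0.3], [0, 0, 0, 0, 0.15], [0, 0, 0, 0, 0.1], [0, 0, 0, 0, 0.05]]'
python3 -m handwheel '[[0, 0, 0, 0, 0], [0, 0, 0, 0, 0], [0, 0, 0, 0, 0]]'
python3 -c "
from h import *
tcp()
i,p,d=grab('wrist');cv2.imwrite('pics/w2.png',cv2.resize(p[20:340,100:420,::-1],(600,600),interpolation=cv2.INTER_CUBIC))"
```

```text
t: 2.65
eef_pos: [518.5, 151.4, 125.1]
tcp_rot: [3.14, 0.0, 1.824]
ft_force: [-0.1, 0.5, 0.2]
opening: 0.704
grip_force: 0.0
t: 2.9
eef_pos: [518.1, 151.7, 124.2]
tcp_rot: [3.141, 0.0, 1.825]
ft_force: [-0.9, 0.4, 0.0]
opening: 0.495
grip_force: 0.0
jig tcp [110.   -0.6 124.2] F jig [0.7 0.8 0. ] M [-0.04 -0.15  0.02] op 47.0 grip 0.0 t 2.9
```

```bash
python3 -m handwheel '[[0, 0, 0, 0, 0], [0, 0, 0, 0, 0], [0, 0, 0, 0, 0], [0, 0, 0, 0, 0], [0, 0, 0, 0, 0]]'
python3 -m handwheel '[[0, 0, 0, 0, 0], [0, 0, 0, 0, 0]]'
python3 -c "
from h import *
tcp()
i,p,d=grab('wrist');cv2.imwrite('pics/w2.png',cv2.resize(p[20:340,100:420,::-1],(600,600),interpolation=cv2.INTER_CUBIC))"
```

```text
t: 3.37
eef_pos: [517.0, 151.6, 123.6]
tcp_rot: [-3.139, -0.0, 1.825]
ft_force: [-4.2, 0.1, 1.7]
opening: 0.167
grip_force: 30.0
t: 3.53
eef_pos: [517.1, 151.6, 123.6]
tcp_rot: [-3.139, -0.0, 1.825]
ft_force: [-5.2, -0.1, 0.6]
opening: 0.162
grip_force: 30.0
jig tcp [110.2   0.4 123.6] F jig [1.2 5.1 0.6] M [-0.05  0.81  0.04] op 15.4 grip 29.99999910593033 t 3.5333
```

View pics/w2.png

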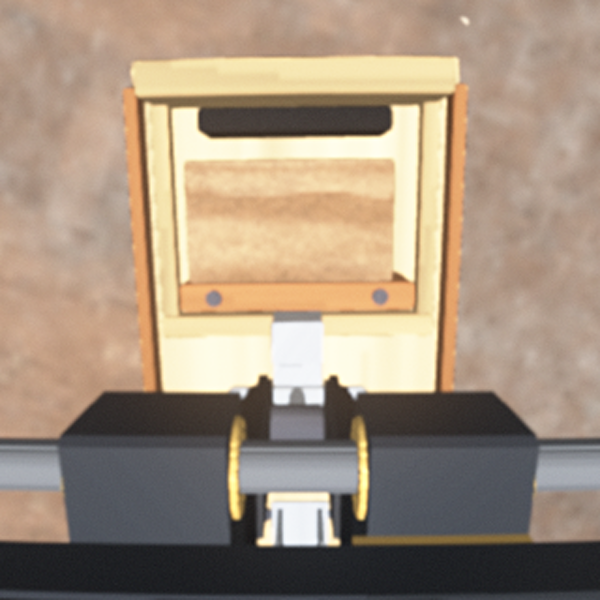

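The barrel is gripped at 15.4 mm opening. The 5 N side force calls for about 1 mm of centring. Next I work out the linkage targets.

```bash
cat >> h.py <<'E'
from scipy.optimize import fsolve
def conf(bx,bz):
    th=fsolve(lambda t:np.hypot(bx+30*np.sin(t[0]),bz-45-30*np.cos(t[0]))-106,[0.])[0]
    h=np.array([-30*np.sin(th),45+30*np.cos(th)]);ph=np.arctan2(bz-h[1],bx-h[0])
    c,s=np.cos(ph),np.sin(ph);return th,ph,np.array([bx+12*c-36*s,bz+12*s+36*c])
def inv(px,pz,g=(100,60)):
    b=fsolve(lambda b:conf(*b)[2]-[px,pz],g);return b,conf(*b)[:2]
E
python3 - <<'E'
from h import *
for b in [(108,99),(105,80),(101,66),(101,62),(101,55),(101,46),(95,45),(91.5,45)]:
    t,p,q=conf(*b);print(b,"th %.2f ph %.2f"%(t,p),q.round(1),"tcp",(q-[1.1,13.4]).round(1))
E
```

```text
(108, 99) th -0.16 ph 0.23 [111.4 136.8] tcp [110.3 123.4]
(105, 80) th 0.03 ph 0.05 [115.3 116.5] tcp [114.2 103.1]
(101, 66) th 0.16 ph -0.08 [115.9 100.9] tcp [114.8  87.5]
(101, 62) th 0.14 ph -0.12 [117.2  96.3] tcp [116.1  82.9]
(101, 55) th 0.10 ph -0.19 [119.5  88.1] tcp [118.4  74.7]
(101, 46) th 0.03 ph -0.28 [122.4  77.3] tcp [121.3  63.9]
(95, 45) th 0.23 ph -0.28 [116.5  76.3] tcp [115.4  62.9]
(91.5, 45) th 0.37 ph -0.27 [112.6  76.5] tcp [111.5  63.1]
```

Scaled: 36 mm is 0.072, 4.6 mm is 0.0092.

```bash
python3 -m handwheel '[[0.004, -0.001, 0.02, 0, 0], [0.008, -0.0014, 0.04, 0, 0], [0.009, -0.0014, 0.056, 0, 0], [0.0092, -0.0014, 0.072, 0, 0], [0.0092, -0.0014, 0.072, 0, 0]]'
python3 -c "
from h import *
import pickle
tcp()
i,p,d=grab('wrist');pickle.dump((i,p,d),open('w3.pkl','wb'));cv2.imwrite('pics/w3.png',cv2.resize(p[120:320,160:360,::-1],(600,600),interpolation=cv2.INTER_CUBIC))"
```

```text
t: 4.0
eef_pos: [515.6, 156.1, 86.8]
tcp_rot: [-3.14, -0.0, 1.825]
ft_force: [-2.9, -0.0, 1.2]
opening: 0.168
grip_force: 30.0
jig tcp [114.9   0.7  86.8] F jig [0.7 2.9 1.2] M [-0.29  0.34  0.06] op 15.9 grip 30.000085830688477 t 4.0
```

View pics/w3.png

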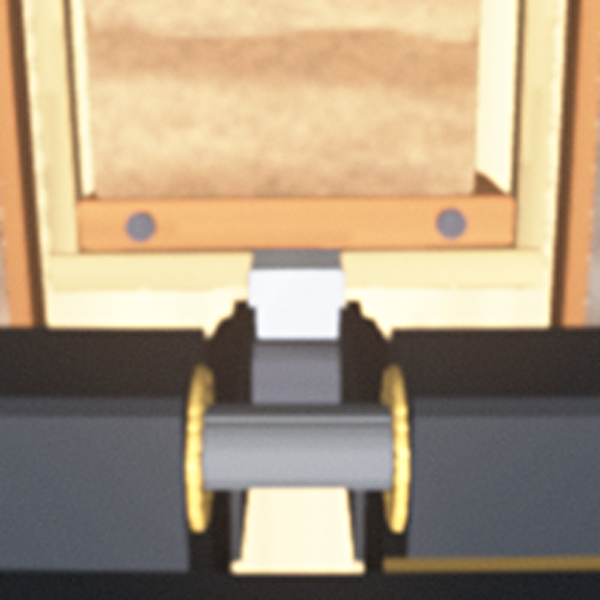

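The keeper's back step shows at (295, 268–338) in front of the fence, and the barrel hides the pocket. I'll check s from the step's far edge against the fence.

```bash
python3 - <<'E'
from h import *
import pickle
i,p,d=pickle.load(open("w3.pkl","rb"))
J=lambda u,v:jig(bydepth(i,[(u,v)],d))[0].round(1)
for v in range(180,260,3): print(v,J(258,v),p[v,258],J(225,v)[[0,2]])
for z,v in((55,120+197/3),(55,120+247/3),(56,120+268/3)): print(jig(onplane(i,[(258,v)],z))[0].round(1))
E
```

```text
180 [146.5   0.4  57.2] [228 183 138] [146.7  57.7]
183 [144.5   0.4  57.6] [215 169 127] [144.8  58.2]
186 [141.6   0.5  53. ] [231 167 113] [142.   54.2]
189 [139.7   0.5  54.2] [245 192 129] [140.1  55. ]
192 [137.7   0.5  54.3] [244 190 126] [137.8  53.8]
195 [135.5   0.5  53.6] [245 191 127] [135.6  53.6]
198 [133.6   0.5  54.5] [241 184 124] [133.7  54.2]
201 [131.2   0.6  53.3] [236 170 115] [131.6  54.2]
204 [125.8   0.7  41. ] [138 134 132] [123.3  30.5]
207 [126.    0.6  50. ] [142 136 134] [121.4  32.4]
210 [125.4   0.6  55.6] [233 235 238] [118.6  30.6]
213 [123.2   0.6  55.2] [246 247 250] [116.2  30.7]
216 [121.1   0.6  55.4] [246 247 250] [109.6  16.8]
219 [118.8   0.7  54.7] [244 246 248] [107.3  17.8]
222 [116.4   0.7  54.2] [245 246 249] [104.4  16.7]
225 [114.3   0.7  54.3] [245 247 249] [101.9  16.9]
228 [112.    0.7  54.1] [246 247 249] [99.1 16.4]
231 [110.1   0.7  55. ] [245 247 250] [152.2 172.3]
234 [125.2   0.4 101.8] [96 88 91] [152.1 174.7]
237 [124.2   0.4 103.8] [121 115 121] [151.2 174.5]
240 [123.5   0.4 106.1] [135 131 138] [150.7 175.8]
243 [122.5   0.4 107.8] [138 136 146] [150.9 178.3]
246 [120.8   0.4 107.9] [139 136 145] [150.4 179.4]
249 [119.1   0.4 107.8] [136 132 142] [150.2 180.8]
252 [117.    0.4 106.8] [137 134 145] [149.1 180.3]
255 [ 1.467e+02 -1.000e-01  1.769e+02] [89 85 87] [148.9 181.8]
258 [ 1.466e+02 -1.000e-01  1.787e+02] [117 115 117] [148.4 182.5]
[142.2   0.5  55. ]
[130.7   0.6  55. ]
[126.    0.6  56. ]
```

The fence reads 136.4, so s ≈ 11.6, and the barrel is at about (118, 101), as expected. Lowering into the mouth while watching the force.

Scaled: 12.5 mm is 0.025, 2.3 mm is 0.0046.

```bash
python3 -m handwheel '[[0, -0.0008, 0.008, 0, 0], [0.002, -0.0008, 0.016, 0, 0], [0.0046, -0.0008, 0.025, 0, 0], [0.0046, -0.0008, 0.025, 0, 0]]'
python3 -c "
from h import *
tcp()"
```

```text
t: 4.38
eef_pos: [515.2, 158.0, 74.9]
tcp_rot: [-3.141, 0.0, 1.825]
ft_force: [-3.4, -0.7, 0.8]
opening: 0.164
grip_force: 30.0
jig tcp [116.9   0.6  74.9] F jig [0.1 3.4 0.8] M [-0.35  0.39  0.04] op 15.6 grip 30.00024765729904 t 4.3833
```

Scaled: 10 mm is 0.02, 7 mm is 0.014.

```bash
python3 -m handwheel '[[0.002, 0, 0.008, 0, 0], [0.004, 0, 0.014, 0, 0], [0.0056, 0, 0.02, 0, 0], [0.0056, 0, 0.02, 0, 0]]'
python3 -c "
from h import *
tcp()"
```

```text
t: 4.72
eef_pos: [514.4, 160.9, 64.8]
tcp_rot: [-3.141, -0.0, 1.825]
ft_force: [-2.4, -0.6, 1.2]
opening: 0.164
grip_force: 30.0
jig tcp [119.9   0.6  64.8] F jig [0.  2.5 1.2] M [-0.34  0.45  0.03] op 15.6 grip 30.00038355588913 t 4.7167
```

Scaled: 1.5 mm is 0.003, 1 mm is 0.002.

```bash
python3 -m handwheel '[[0.0006, 0, 0.002, 0, 0], [0.001, 0, 0.003, 0, 0], [0.001, 0, 0.003, 0, 0]]'; python3 -m handwheel '[[0.0006, 0, 0.002, 0, 0], [0.0006, 0, 0.002, 0, 0]]';python3 -m handwheel '[[0.0006, 0, 0.002, 0, 0], [0.0006, 0, 0.002, 0, 0]]'
python3 -c "
from h import *
tcp()"
```

```text
t: 4.97
eef_pos: [514.4, 161.2, 63.8]
tcp_rot: [-3.141, 0.0, 1.825]
ft_force: [-3.9, -1.7, 1.7]
opening: 0.16
grip_force: 30.0
t: 5.13
eef_pos: [514.3, 161.6, 62.8]
tcp_rot: [-3.142, 0.0, 1.825]
ft_force: [-3.4, -1.4, 1.0]
opening: 0.165
grip_force: 30.0
t: 5.3
eef_pos: [514.2, 161.9, 61.8]
tcp_rot: [-3.141, 0.0, 1.825]
ft_force: [-4.2, -0.5, 0.5]
opening: 0.168
grip_force: 30.0
jig tcp [120.8   0.5  61.8] F jig [0.6 4.2 0.5] M [-0.45  0.59  0.02] op 15.9 grip 30.000311136245728 t 5.3
```

Scaled: 1 mm is 0.002, 0.3 mm is 0.0006.

```bash
python3 -m handwheel '[[0.0006, 0, 0.002, 0, 0], [0.0006, 0, 0.002, 0, 0]]'; python3 -m handwheel '[[0.0006, 0, 0.002, 0, 0], [0.0006, 0, 0.002, 0, 0]]'
python3 -c "
from h import *
tcp()"
```

```text
t: 5.47
eef_pos: [514.3, 162.1, 61.3]
tcp_rot: [3.141, 0.0, 1.825]
ft_force: [-4.8, -3.4, 6.3]
opening: 0.164
grip_force: 30.0
t: 5.63
eef_pos: [514.3, 162.3, 60.9]
tcp_rot: [3.141, 0.0, 1.825]
ft_force: [-8.1, -5.2, 14.7]
opening: 0.162
grip_force: 30.0
jig tcp [121.2   0.4  60.9] F jig [-3.   9.2 14.7] M [-1.04  1.19  0.05] op 15.4 grip 30.0026535987854 t 5.6333
```

The floor is felt at TCP z ≈ 61.4, which puts the bar at ~45. I lift 1 mm and pull back under the lip.

Scaled: -6 mm is -0.012, -1.2 mm is -0.0024.

```bash
python3 -m handwheel '[[0, 0, -0.0024, 0, 0], [-0.004, 0, -0.0024, 0, 0], [-0.008, 0, -0.0024, 0, 0], [-0.012, 0, -0.0024, 0, 0], [-0.012, 0, -0.0024, 0, 0]]'; python3 -c "
from h import *
tcp()"
python3 -m handwheel '[[-0.002, 0, 0, 0, 0], [-0.004, 0, 0, 0, 0], [-0.004, 0, 0, 0, 0]]'; python3 -c "
from h import *
tcp()"
```

```text
t: 6.05
eef_pos: [515.6, 156.9, 61.3]
tcp_rot: [3.141, -0.0, 1.825]
ft_force: [-4.4, 0.9, 5.7]
opening: 0.163
grip_force: 30.0
jig tcp [115.7   0.5  61.3] F jig [2.  4.  5.7] M [0.   0.84 0.05] op 15.5 grip 30.000792145729065 t 6.05
t: 6.3
eef_pos: [516.1, 155.2, 61.4]
tcp_rot: [3.141, -0.001, 1.825]
ft_force: [-5.9, 3.0, 5.3]
opening: 0.162
grip_force: 30.0
jig tcp [114.    0.5  61.4] F jig [4.4 4.9 5.3] M [0.38 0.86 0.04] op 15.4 grip 30.000776052474976 t 6.3
```

Scaled: -1 mm is -0.002, -0.6 mm is -0.0012.

```bash
for k in 1; do python3 -m handwheel '[[0, 0, -0.0012, 0, 0], [-0.002, 0, -0.0012, 0, 0], [-0.002, 0, -0.0012, 0, 0]]'; python3 -c "
from h import *
tcp()"
python3 -m handwheel '[[-0.002, 0, 0, 0, 0], [-0.002, 0, 0, 0, 0]]'; python3 -c "
from h import *
tcp()"
python3 -m handwheel '[[-0.002, 0, 0, 0, 0], [-0.002, 0, 0, 0, 0]]'; python3 -c "
from h import *
tcp()"; done | grep jig
```

```text
jig tcp [112.8   0.6  61.7] F jig [2.5 4.  0.6] M [0.15 0.62 0.11] op 15.4 grip 30.000221729278564 t 6.55
jig tcp [111.7   0.5  61.7] F jig [2.6 4.3 1.3] M [0.17 0.65 0.04] op 15.3 grip 30.00003308057785 t 6.7167
jig tcp [110.7   0.5  61.7] F jig [3.3 4.8 1.1] M [0.23 0.79 0.08] op 15.7 grip 30.000091195106506 t 6.8833
```

```bash
for k in 1; do python3 -m handwheel '[[-0.002, 0, 0, 0, 0], [-0.002, 0, 0, 0, 0]]'; python3 -c "
from h import *
tcp()"
python3 -m handwheel '[[-0.002, 0, 0, 0, 0], [-0.002, 0, 0, 0, 0]]'; python3 -c "
from h import *
tcp()"
python3 -m handwheel '[[-0.002, 0, 0, 0, 0], [-0.002, 0, 0, 0, 0]]'; python3 -c "
from h import *
tcp()"; done | grep jig
```

```text
jig tcp [109.8   0.5  61.8] F jig [3.2 4.7 1.8] M [0.34 0.74 0.09] op 15.7 grip 30.00030666589737 t 7.05
jig tcp [108.9   0.5  61.8] F jig [4.6 3.4 3. ] M [0.46 0.82 0.07] op 15.6 grip 30.00043272972107 t 7.2167
jig tcp [107.9   0.5  61.8] F jig [3.6 4.2 3.5] M [0.64 0.82 0.08] op 15.7 grip 30.000533759593964 t 7.3833
```

```bash
cat > st.py <<'E'
from h import *
tcp();i,p,d=grab("wrist")
for u in(255,262):
    P=[jig(bydepth(i,[(u,v)],d))[0] for v in range(120,300)]
    st=[q for q in P if 53<q[2]<57.5 and 85<q[0]<129]; fe=[q for q in P if 52<q[2]<57.5 and 129.2<q[0]<146]
    print("step far",max(q[0] for q in st).round(1),"near",min(q[0] for q in st).round(1),"fence near",min(q[0] for q in fe).round(1))
b=[jig(bydepth(i,[(258,v)],d))[0] for v in range(200,300)];b=[q for q in b if 70<q[2]<100 and q[0]<135]
print("barrel",[q.round(1)[[0,2]].tolist() for q in b])
E
python3 st.py
```

```text
jig tcp [107.9   0.5  61.8] F jig [3.6 4.2 3.5] M [0.64 0.82 0.08] op 15.7 grip 30.000533759593964 t 7.3833
step far 124.6 near 111.3 fence near 131.2
step far 124.6 near 111.9 fence near 131.2
barrel [[118.5, 76.2], [117.7, 75.5], [118.2, 78.4], [117.7, 78.7], [116.9, 77.9], [117.0, 79.8], [116.4, 79.7], [116.1, 80.2], [115.8, 81.0], [114.9, 80.2], [115.3, 82.5], [114.3, 81.6], [114.4, 83.2], [113.5, 82.3], [113.4, 83.2], [112.4, 82.2], [112.0, 82.6], [111.6, 83.0], [110.6, 82.0], [110.3, 82.7], [109.3, 81.6]]
```

The frame has moved about 1 mm, so the bar is against the post. A gentle lift should confirm that the lip holds it.

Scaled: -4 mm is -0.008, -2 mm is -0.004.

```bash
python3 -m handwheel '[[0, 0, -0.004, 0, 0], [0, 0, -0.008, 0, 0], [0, 0, -0.008, 0, 0]]'; python3 -c "
from h import *
tcp()"
python3 -m handwheel '[[0, 0, -0.003, 0, 0], [0, 0, -0.003, 0, 0]]'; python3 -c "
from h import *
tcp()"
```

```text
t: 7.68
eef_pos: [517.7, 148.9, 65.9]
tcp_rot: [3.142, -0.0, 1.825]
ft_force: [-3.9, 0.5, -1.5]
opening: 0.162
grip_force: 30.0
jig tcp [107.4   0.5  65.9] F jig [ 1.5  3.6 -1.5] M [0.2  0.63 0.08] op 15.4 grip 29.999672770500183 t 7.6833
t: 7.85
eef_pos: [517.6, 148.8, 67.0]
tcp_rot: [-3.141, 0.0, 1.825]
ft_force: [-3.0, -0.9, -4.7]
opening: 0.166
grip_force: 30.0
jig tcp [107.3   0.6  67. ] F jig [-0.1  3.2 -4.7] M [0.12 0.45 0.04] op 15.7 grip 29.999142587184906 t 7.85
```

The lift meets growing resistance (−4.7 N at +5 mm), so the bar is under the lip. Lowering again, releasing and retreating upward.

The manual's scale: shifts go in shares of 0.5 m and turns go in shares of 4 rad. Converting my numbers, 4.5 mm is 0.009, 4 mm is 0.008.

```bash
python3 -m handwheel '[[-0.0006, 0, 0.004, 0, 0], [-0.001, 0, 0.008, 0, 0], [-0.001, 0, 0.009, 0, 0]]'; python3 -c "
from h import *
tcp()"
python3 -m handwheel '[[0, 0, 0, 0, 0.3], [0, 0, 0, 0, 0.3], [0, 0, 0, 0, 0.35], [0, 0, 0, 0, 0.35], [0, 0, 0, 0, 0.35]]'
python3 -m handwheel '[[0, 0, -0.06, 0, 0.35], [0, 0, -0.12, 0, 0.35], [0, 0, -0.19, 0, 0.35], [0, 0, -0.25, 0, 0.35], [0, 0, -0.28, 0, 0.2]]'
python3 -c "
from h import *
import pickle
tcp();i,p,d=grab('wrist');pickle.dump((i,p,d),open('w4.pkl','wb'));cv2.imwrite('pics/w4.png',cv2.resize(p[:,:,::-1],(800,600),interpolation=cv2.INTER_CUBIC))"
```

```text
t: 8.1
eef_pos: [517.7, 148.7, 62.7]
tcp_rot: [3.141, -0.0, 1.825]
ft_force: [-6.0, 3.5, 3.9]
opening: 0.169
grip_force: 30.0
jig tcp [107.2   0.5  62.7] F jig [5.  4.9 3.9] M [0.45 0.9  0.09] op 16.1 grip 30.00058025121689 t 8.1
t: 8.52
eef_pos: [518.2, 148.4, 62.9]
tcp_rot: [3.141, 0.0, 1.825]
ft_force: [-0.1, -0.8, -0.4]
opening: 0.349
grip_force: 0.0
t: 8.93
eef_pos: [518.8, 148.5, 206.4]
tcp_rot: [3.137, 0.001, 1.825]
ft_force: [-0.3, 0.2, -0.1]
opening: 0.317
grip_force: 0.0
jig tcp [106.8  -0.4 206.4] F jig [ 0.2  0.2 -0.1] M [-0.01 -0.15 -0.02] op 30.1 grip 0.0 t 8.9333
```

View pics/w4.png

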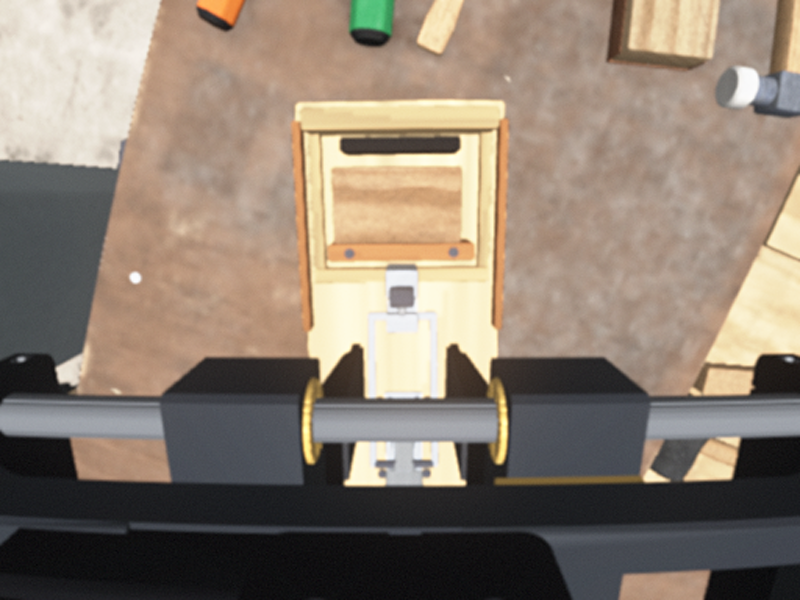

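The bar (row ~318) sits against the keeper beneath the lip, and the barrel is free at (402,295). Moving closed fingers to the keeper side of the lever's grip.

Scaled: -100 mm is -0.2, 88 mm is 0.176.

```bash
python3 -m handwheel '[[-0.07, -0.0008, 0, 0, 0], [-0.14, -0.0008, 0.02, 0, 0], [-0.2, -0.0008, 0.07, 0, 0], [-0.2, -0.0008, 0.13, 0, 0], [-0.2, -0.0008, 0.176, 0, 0]]'
python3 -m handwheel '[[0, 0, 0, 0, 0], [0, 0, 0, 0, 0], [0, 0, 0, 0, 0]]'
python3 - <<'E'
from h import *
tcp()
for t in np.arange(.4,1.75,.1):
    r=78;print("%.1f"%t,(-r*np.sin(t)+4.5*np.cos(t)+10).round(1),(45+r*np.cos(t)+4.5*np.sin(t)).round(1))
E
```

```text
t: 9.4
eef_pos: [542.4, 49.8, 112.7]
tcp_rot: [-3.141, 0.0, 1.822]
ft_force: [1.3, 0.3, 0.5]
opening: 0.009
grip_force: 0.0
t: 9.65
eef_pos: [543.0, 51.7, 115.6]
tcp_rot: [3.141, 0.0, 1.825]
ft_force: [-0.1, -0.9, -0.2]
opening: 0.001
grip_force: 0.0
jig tcp [  7.    1.2 115.6] F jig [-0.9  0.3 -0.2] M [-0.03 -0.12 -0.02] op 0.1 grip 0.0 t 9.65
0.4 -16.2 118.6
0.5 -23.4 115.6
0.6 -30.3 111.9
0.7 -36.8 107.6
0.8 -42.8 102.6
0.9 -48.3 97.0
1.0 -53.2 90.9
1.1 -57.5 84.4
1.2 -61.1 77.5
1.3 -64.0 70.2
1.4 -66.1 62.7
1.5 -67.5 55.0
1.6 -68.1 47.2
1.7 -67.9 39.4
```

Scaled: -44 mm is -0.088, -37 mm is -0.074.

```bash
python3 -m handwheel '[[-0.024, 0, 0, 0, 0], [-0.044, 0, 0, 0, 0], [-0.06, 0, 0, 0, 0], [-0.074, 0, 0.008, 0, 0], [-0.088, 0, 0.016, 0, 0]]'
python3 -c "
from h import *
tcp()"
python3 -m handwheel '[[-0.012, 0, 0.01, 0, 0], [-0.022, 0, 0.022, 0, 0], [-0.032, 0, 0.034, 0, 0], [-0.032, 0, 0.034, 0, 0]]'
python3 st.py 2>&1|head -3
```

```text
t: 10.07
eef_pos: [554.3, 7.9, 107.1]
tcp_rot: [3.14, 0.001, 1.824]
ft_force: [1.0, 2.0, 1.5]
opening: 0.001
grip_force: 0.9
jig tcp [-38.2   1.8 107.1] F jig [ 1.6 -1.5  1.5] M [ 0.28 -0.27  0.04] op 0.1 grip 0.9018296873546205 t 10.0667
t: 10.4
eef_pos: [557.3, -7.4, 88.2]
tcp_rot: [-3.14, -0.0, 1.824]
ft_force: [0.1, -1.0, -0.1]
opening: 0.004
grip_force: 0.0
jig tcp [-53.8   2.7  88.2] F jig [-1.   0.2 -0.1] M [-0.02 -0.13 -0.  ] op 0.4 grip 0.0003588326813019904 t 10.4
Traceback (most recent call last):
  File "st.py", line 6, in <module>
```

```bash
python3 - <<'E'
from h import *
import pickle
i,p,d=grab("wrist");pickle.dump((i,p,d),open("w5.pkl","wb"));a=p
j,q,e=grab("scene");pickle.dump((j,q,e),open("s5.pkl","wb"))
A1=cv2.resize(a[:,:,::-1],(400,300));B=cv2.resize(q[185:285,215:295,::-1],(400,500),interpolation=cv2.INTER_CUBIC)
c=np.zeros((500,800,3),np.uint8);c[:300,:400]=A1;c[:,400:]=B;cv2.imwrite("pics/w5.png",c)
E
```

```text
(no output)
```

View pics/w5.png

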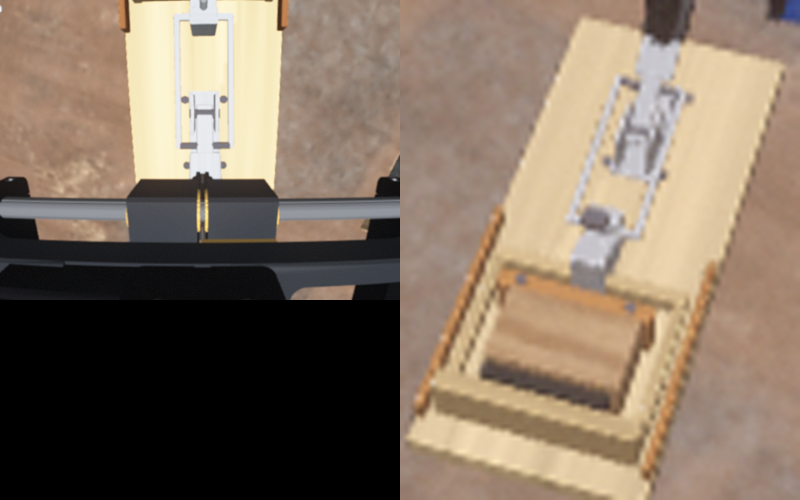

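The wrist view (left) shows the bail still reaching the keeper at (205,20), with its hinge at (205,147). I'll check bar height and keeper position by depth.

```bash
python3 - <<'E'
from h import *
import pickle
i,p,d=pickle.load(open("w5.pkl","rb"))
J=lambda u,v:jig(bydepth(i,[(u,v)],d))[0].round(1)
print("y0 col");[print(v,J(262,v)) for v in range(0,62,3)]
# left rod
m=[]
for v in range(15,190,7):
    r=[J(u,v) for u in range(215,250)];r=[q for q in r if q[2]>32];
    if r: print(v,max(r,key=lambda q:q[2]))
print("handle");[print(v,J(262,v)) for v in range(150,226,6)]
E
```

```text
y0 col
0 [84.7 -0.8 65.7]
3 [83.1 -0.8 65.7]
6 [82.3 -0.8 63.2]
9 [81.4 -0.8 61. ]
12 [80.5 -0.8 58.7]
15 [79.1 -0.8 57.8]
18 [77.6 -0.8 57. ]
21 [75.9 -0.8 57. ]
24 [74.2 -0.8 56.7]
27 [72.3 -0.7 57.5]
30 [70.8 -0.7 56.6]
33 [70.5 -0.8 51.2]
36 [70.5 -0.8 44.8]
39 [70.5 -0.9 37.4]
42 [70.9 -1.  27.9]
45 [70.6 -1.  21.1]
48 [69.5 -1.1 17. ]
51 [67.4 -1.1 16.7]
54 [65.1 -1.  17.6]
57 [63.1 -1.  17.3]
60 [60.9 -1.  17.5]
15 [79.1 10.6 58.2]
22 [74.9  9.5 58.8]
29 [71.   7.1 58.2]
36 [69.6 24.  49.4]
43 [65.2 24.  49.9]
50 [60.7 21.5 50.7]
57 [56.4 22.2 51.2]
64 [51.8 22.8 53. ]
71 [47.7 21.7 52.4]
78 [43.3 22.3 53.4]
85 [38.9 21.7 54.2]
92 [34.6 23.1 54. ]
99 [30.1 21.8 55.4]
106 [ 13.8   1.3 258.1]
113 [21.4 22.  55.6]
120 [17.  22.7 57.1]
127 [12.6 21.5 57.6]
134 [ 8.2 22.8 58.3]
141 [ 3.8 22.2 59. ]
148 [ 13.8   1.3 258.1]
155 [-5.1 23.  59.9]
162 [-9.5 23.1 61.1]
169 [-14.1  22.6  60.3]
176 [-18.5  23.9  61.9]
183 [-23.   17.4  62.9]
handle
150 [-2.9 -0.3 49.4]
156 [-6.8 -0.3 51.5]
162 [-10.6  -0.2  53.6]
168 [-14.3  -0.2  56. ]
174 [-18.   -0.2  58.3]
180 [-21.6  -0.1  60.6]
186 [-25.4  -0.1  61.4]
192 [-28.6  -0.   65. ]
198 [-32.2   0.   66.7]
204 [-35.8   0.   68.2]
210 [-39.    0.1  71. ]
216 [-42.7   0.1  72. ]
222 [-39.7   0.3  93.6]
```

The bail is hooked: the keeper has followed about 12 mm, the bar sits under the lip, and the lever is at ≈1.05. Pushing on gently.

Scaled: 10 mm is 0.02, -7 mm is -0.014.

```bash
python3 -m handwheel '[[-0.008, 0.004, 0.008, 0, 0], [-0.014, 0.005, 0.02, 0, 0], [-0.014, 0.005, 0.02, 0, 0]]'
python3 -c "
from h import *
tcp()"
python3 -m handwheel '[[-0.006, 0, 0.008, 0, 0], [-0.01, 0, 0.016, 0, 0], [-0.01, 0, 0.016, 0, 0]]'
python3 -c "
from h import *
tcp()"
```

```text
t: 10.8
eef_pos: [561.8, -13.1, 78.9]
tcp_rot: [-3.141, 0.0, 1.825]
ft_force: [-0.4, -0.8, 1.9]
opening: 0.002
grip_force: 0.5
jig tcp [-60.4  -0.1  78.9] F jig [-0.7  0.6  1.9] M [-0.14 -0.03 -0.02] op 0.2 grip 0.45672793057747185 t 10.8
t: 11.05
eef_pos: [563.1, -17.7, 71.0]
tcp_rot: [-3.141, -0.0, 1.825]
ft_force: [0.6, 0.3, 0.5]
opening: 0.001
grip_force: 0.3
jig tcp [-65.3  -0.1  71. ] F jig [ 0.1 -0.7  0.5] M [ 0.16 -0.17  0.04] op 0.1 grip 0.34238337437273003 t 11.05
```

Scaled: 8 mm is 0.016, -5 mm is -0.01.

```bash
python3 -m handwheel '[[-0.006, 0, 0.008, 0, 0], [-0.01, 0, 0.016, 0, 0], [-0.01, 0, 0.016, 0, 0]]'
python3 -c "
from h import *
tcp()"
python3 -m handwheel '[[-0.006, 0, 0.008, 0, 0], [-0.012, 0, 0.016, 0, 0], [-0.012, 0, 0.016, 0, 0]]'
python3 -c "
from h import *
tcp()"
```

```text
t: 11.3
eef_pos: [564.4, -22.8, 63.0]
tcp_rot: [-3.141, 0.0, 1.825]
ft_force: [-0.2, -0.4, -0.1]
opening: 0.007
grip_force: 0.1
jig tcp [-70.5  -0.1  63. ] F jig [-0.4  0.3 -0.1] M [ 0.09 -0.11  0.01] op 0.7 grip 0.12826462929297122 t 11.3
t: 11.55
eef_pos: [565.8, -28.8, 55.0]
tcp_rot: [-3.141, 0.0, 1.824]
ft_force: [0.4, -0.2, 0.5]
opening: -0.001
grip_force: 0.0
jig tcp [-76.7   0.1  55. ] F jig [-0.3 -0.4  0.5] M [-0.04 -0.12  0.  ] op -0.1 grip 0.0 t 11.55
```

```bash
cat > lk.py <<'E'
from h import *
tcp();i,p,d=grab("wrist")
J=lambda u,v:jig(bydepth(i,[(u,v)],d))[0].round(1)
def col(u,lo,hi): return [J(u,v) for v in range(lo,hi,5)]
print("y0",[q[[0,2]].tolist() for q in col(262,0,240)])
r=[]
for v in range(0,200,10):
    g=[J(u,v) for u in range(212,250)];g=[q for q in g if 32<q[2]<90 and 17<q[1]<30]
    if g:r.append(max(g,key=lambda q:q[2])[[0,2]].tolist())
print("rod",r)
E
python3 lk.py
```

```text
jig tcp [-76.7   0.1  55. ] F jig [-0.3 -0.4  0.5] M [-0.04 -0.12  0.  ] op -0.1 grip 0.0 t 11.55
y0 [[66.7, 17.3], [64.1, 16.4], [60.7, 17.5], [57.8, 17.4], [55.1, 16.7], [52.2, 16.3], [49.1, 17.0], [45.8, 17.9], [42.8, 18.2], [40.2, 16.4], [37.0, 17.4], [34.2, 16.2], [31.2, 16.3], [28.0, 16.7], [24.6, 18.6], [21.8, 16.9], [18.3, 20.5], [15.3, 20.1], [12.2, 20.3], [6.6, 47.5], [3.9, 47.6], [1.2, 47.5], [-1.6, 49.5], [-4.2, 48.5], [-6.9, 46.7], [-9.7, 46.8], [-12.5, 47.5], [-15.3, 47.6], [-18.0, 48.7], [-20.9, 47.9], [-23.6, 48.9], [-26.5, 48.2], [-29.3, 48.9], [-32.1, 49.7], [-34.9, 50.2], [-37.8, 50.2], [-40.8, 49.7], [-43.7, 50.3], [-46.7, 50.1], [-49.6, 50.3], [-52.6, 50.1], [-55.4, 51.3], [-58.8, 50.0], [-61.5, 51.1], [-62.8, 56.7], [-62.9, 65.5], [-62.8, 73.9], [-63.1, 80.4]]
rod [[55.5, 48.6], [50.5, 48.9], [45.4, 49.1], [40.3, 49.3], [35.4, 48.5], [30.2, 49.3], [25.2, 48.5], [19.9, 49.2], [14.7, 49.3], [9.5, 48.7], [4.1, 48.9], [-1.2, 48.3], [-6.7, 49.2], [-12.2, 49.5], [-17.8, 48.9], [-23.3, 50.2], [-28.9, 50.4]]
```

The lever is at ≈1.50, nearly level, and the rods lie flat at bar height, so it is still hooked. Pushing straight down over centre.

Scaled: 5 mm is 0.01, 3 mm is 0.006.

```bash
python3 -m handwheel '[[0, 0, 0.006, 0, 0], [0, 0, 0.01, 0, 0], [0, 0, 0.01, 0, 0]]'
python3 -c "
from h import *
tcp()"
python3 -m handwheel '[[0, 0, 0.004, 0, 0], [0, 0, 0.008, 0, 0], [0, 0, 0.008, 0, 0]]'
python3 lk.py
```

```text
t: 11.85
eef_pos: [565.7, -28.2, 50.3]
tcp_rot: [-3.141, 0.0, 1.825]
ft_force: [-0.3, 0.4, 1.4]
opening: 0.006
grip_force: 0.0
jig tcp [-76.1   0.1  50.3] F jig [0.4 0.2 1.4] M [ 0.02 -0.11 -0.  ] op 0.5 grip 0.0 t 11.85
t: 12.1
eef_pos: [565.6, -28.1, 46.3]
tcp_rot: [-3.141, -0.0, 1.825]
ft_force: [-0.4, 0.4, 0.8]
opening: 0.005
grip_force: 0.0
jig tcp [-76.    0.1  46.3] F jig [0.5 0.3 0.8] M [-0.05 -0.13  0.02] op 0.5 grip 0.0 t 12.1
y0 [[64.2, 17.4], [60.9, 18.7], [58.3, 18.1], [55.5, 18.2], [52.7, 18.0], [50.2, 17.0], [47.3, 17.3], [44.3, 17.6], [41.6, 17.0], [38.6, 17.6], [35.7, 17.6], [32.8, 17.6], [30.0, 17.3], [27.0, 17.4], [24.0, 18.4], [21.2, 17.3], [17.9, 20.1], [14.9, 20.5], [11.9, 20.8], [6.7, 46.2], [4.1, 46.4], [1.4, 48.5], [-1.2, 48.4], [-3.7, 46.3], [-6.3, 46.5], [-9.0, 46.2], [-11.6, 46.4], [-14.3, 46.7], [-17.0, 46.8], [-19.7, 46.3], [-22.5, 46.1], [-25.3, 45.4], [-28.1, 44.6], [-30.8, 45.9], [-33.5, 46.5], [-36.5, 45.2], [-39.4, 44.9], [-42.2, 45.5], [-45.1, 45.5], [-48.1, 45.0], [-51.0, 45.1], [-54.4, 43.6], [-57.2, 44.5], [-60.5, 43.5], [-62.4, 47.2], [-62.4, 56.2], [-62.0, 65.4], [-62.5, 71.5]]
rod [[52.9, 49.0], [48.4, 48.4], [43.9, 47.5], [39.2, 47.3], [34.3, 47.2], [29.3, 47.3], [24.4, 47.3], [19.5, 47.2], [14.5, 47.0], [9.4, 47.2], [4.3, 46.7], [-0.8, 46.4], [-6.1, 47.2], [-11.4, 46.6], [-16.8, 46.9], [-22.2, 45.7], [-27.8, 45.9]]
```

Scaled: 4 mm is 0.008, 2 mm is 0.004.

```bash
python3 -m handwheel '[[0, 0, 0.004, 0, 0], [0, 0, 0.008, 0, 0], [0, 0, 0.008, 0, 0]]'
python3 -c "
from h import *
tcp()"
python3 -m handwheel '[[0, 0, 0.002, 0, 0], [0, 0, 0.004, 0, 0], [0, 0, 0.004, 0, 0]]'
python3 lk.py
```

```text
t: 12.4
eef_pos: [565.6, -28.1, 42.3]
tcp_rot: [-3.141, -0.0, 1.825]
ft_force: [-0.6, 0.4, 0.1]
opening: 0.002
grip_force: 0.0
jig tcp [-76.    0.1  42.3] F jig [0.5 0.4 0.1] M [ 0.08 -0.14 -0.04] op 0.2 grip 0.0 t 12.4
t: 12.65
eef_pos: [565.8, -28.2, 41.5]
tcp_rot: [3.141, 0.0, 1.825]
ft_force: [-3.1, 0.8, 11.0]
opening: 0.006
grip_force: 5.3
jig tcp [-76.1  -0.1  41.5] F jig [ 1.6  2.8 11. ] M [0.18 0.44 0.07] op 0.6 grip 5.344805794302374 t 12.65
y0 [[61.6, 19.2], [59.5, 17.7], [57.3, 16.1], [54.1, 17.4], [51.1, 18.0], [48.4, 18.0], [45.9, 17.1], [42.9, 17.7], [40.2, 17.4], [37.6, 16.8], [34.8, 16.3], [31.9, 16.9], [28.9, 17.5], [26.1, 17.4], [23.3, 17.0], [20.3, 17.7], [17.1, 20.1], [14.2, 20.8], [11.4, 20.1], [5.9, 48.9], [3.5, 48.0], [1.0, 49.1], [-1.4, 47.2], [-4.0, 48.1], [-6.5, 46.7], [-9.0, 46.2], [-11.6, 46.3], [-14.3, 45.1], [-16.9, 44.5], [-19.5, 45.8], [-22.3, 43.5], [-24.9, 44.7], [-27.8, 43.4], [-30.5, 44.0], [-33.3, 43.2], [-36.1, 43.4], [-39.1, 42.3], [-42.1, 41.7], [-44.9, 41.7], [-47.7, 42.4], [-51.1, 40.5], [-54.0, 40.7], [-57.3, 39.5], [-60.0, 40.7], [-61.9, 44.2], [-62.4, 51.5], [-62.2, 60.4], [-62.1, 68.0]]
rod [[51.6, 47.5], [46.9, 47.6], [42.5, 46.8], [38.2, 45.6], [33.1, 46.7], [28.5, 46.0], [23.7, 45.9], [18.7, 46.3], [13.9, 46.0], [8.9, 46.0], [4.0, 45.2], [-1.1, 45.0], [-6.2, 45.3], [-11.4, 44.9], [-16.7, 44.7], [-22.1, 43.6], [-27.5, 43.8]]
```

The stop is felt firmly (11 N) at a slope of ≈ −0.12, which puts the lever at about 1.69. Retreating and verifying.

Scaled: -180 mm is -0.36, -150 mm is -0.3.

```bash
python3 -m handwheel '[[0, 0, -0.06, 0, 0], [0, 0, -0.14, 0, 0], [0.04, 0, -0.22, 0, 0], [0.1, 0, -0.3, 0, 0], [0.14, 0, -0.36, 0, 0]]'
python3 -m handwheel '[[0.04, 0, 0, 0, 0], [0.04, 0, 0, 0, 0], [0.04, 0, 0, 0, 0], [0.04, 0, 0, 0, 0]]'
python3 lk.py
python3 - <<'E'
from h import *
i,p,d=grab("wrist");j,q,e=grab("scene")
c=np.zeros((500,800,3),np.uint8);c[:300,:400]=cv2.resize(p[:,:,::-1],(400,300));c[:,400:]=cv2.resize(q[185:285,215:295,::-1],(400,500),interpolation=cv2.INTER_CUBIC);cv2.imwrite("pics/w6.png",c)
E
```

```text
t: 13.12
eef_pos: [548.5, 37.0, 217.7]
tcp_rot: [3.141, 0.0, 1.824]
ft_force: [-0.0, -0.4, 0.5]
opening: 0.006
grip_force: 0.0
t: 13.45
eef_pos: [543.9, 55.4, 215.4]
tcp_rot: [-3.141, -0.0, 1.825]
ft_force: [0.7, -0.2, -0.7]
opening: 0.003
grip_force: 0.0
jig tcp [ 10.4  -0.5 215.4] F jig [-0.4 -0.6 -0.7] M [-0.05 -0.19  0.02] op 0.3 grip 0.0 t 13.45
y0 [[200.3, 51.2], [195.6, 51.0], [189.1, 56.2], [184.0, 57.4], [179.7, 56.4], [174.6, 57.8], [170.3, 56.3], [165.4, 56.9], [160.6, 57.1], [156.1, 56.3], [151.0, 57.8], [146.2, 58.0], [142.3, 53.3], [137.2, 54.3], [132.3, 54.7], [130.1, 37.1], [127.4, 18.8], [122.2, 15.8], [116.6, 17.1], [107.6, 55.2], [102.6, 55.2], [97.5, 56.4], [91.1, 86.7], [86.4, 89.0], [81.8, 87.6], [77.1, 57.7], [72.0, 58.3], [65.5, 17.3], [59.7, 17.5], [53.8, 16.6], [47.9, 17.1], [42.0, 17.5], [35.8, 16.2], [29.9, 17.1], [23.9, 17.6], [18.1, 19.6], [12.1, 20.0], [5.9, 19.8], [5.5, 47.3], [-0.3, 46.9], [-6.5, 45.6], [-12.6, 44.8], [-18.9, 43.6], [-24.7, 44.5], [24.2, 217.2], [24.0, 225.4], [24.2, 234.3], [24.0, 241.0]]
rod [[200.7, 51.1], [188.6, 58.8], [179.1, 59.1], [170.1, 58.1], [160.6, 58.4], [151.3, 57.7], [141.9, 57.4], [132.3, 55.9], [104.5, 33.6], [72.1, 48.2], [61.4, 47.9], [50.6, 47.3], [39.6, 47.1], [28.3, 46.3], [16.9, 45.4], [5.4, 45.8]]
```

View pics/w6.png

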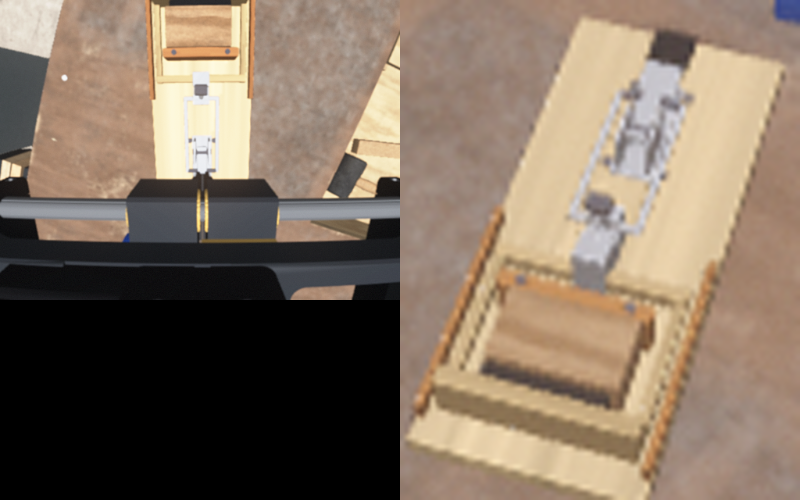

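The lever lies flat at its stop (scene crop 655,70). The bail is in the keeper at (595,215), and the keeper is drawn about 4 mm past the just-clamped point. Nothing is touching the robot, so I'm handing in.

```bash
python3 -c "
from cell import job_done
print(job_done())"
```

```text
the job is handed in; nothing more can be done
None
```

The block is clamped: the cross bar is hooked under the keeper's lip and the lever is past centre, resting on its stop by itself; I handed the job in at about 13.5 s with the robot clear and the tools round the jig untouched.

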